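# Reload the crate stapler

### The job

Reload the crate stapler that lies upside down in its cradle: take the slim silver staple strip (not the wide brass one), push the blue spring follower back with the end of it, let the strip down fully home on the floor of the channel between the yellow nose stop and the follower, and let go of it. Then slide the steel cover rail fully shut over it by its black tab. Work gently: never press on the stapler, by hand or with the strip, with more than 40 N, and leave the other things on the bench where they are.

Things in the scene. Friction and masses are not known exactly. Their poses are not given: they have to be found in the camera images.
- strip: Slim silver strip of staples: a rigid bar 110 long (its x), 14 wide (its y), 38 tall (its z), about 0.14 kg, standing on the bench. Origin: centre of its underside. The two ends are alike, it may be loaded either way round.
- stapler: Crate stapler lying upside down, fixed in a wooden cradle. Origin: on the bench under the channel; x runs along the channel from the nose (-x) to the back (+x), y across, z up. The channel is open at the top, its floor at z = 110 mm, centred on y = 0; its walls run from x = -100 to +75. A yellow stop and a blue spring follower stand in it, a steel cover rail slides along its +y side.
- channel (a point): Point on the channel floor, 15 mm to -x of the stapler's origin: middle of the seated strip, give or take 8 mm along x. Axes as the stapler. The channel is 17 mm wide, its walls 15 mm high, the top 5 mm of them flared outwards by 3 mm a side, outside at y = +-14 mm. A seated strip stands 23 mm out of the walls, where fingers can hold it.
- nose_mark (a point): Fixed point on the channel floor at x = -70 mm: nominal place of the yellow nose stop's inner face. Stop and follower are one unit, clamped anywhere within 8 mm either way along the channel: this setting is NOT measured and must be felt or seen, so the stop may stand 8 mm to either side of this mark. The stop is 12 mm long, 14 mm high over the floor.
- back_mark (a point): Fixed point on the channel floor at x = +44 mm: nominal place of the follower's face when pushed back to its hard stop; the same unknown setting of up to 8 mm either way applies. Stop to follower: 93 mm at rest, 114 mm at the hard stop. The 110 mm strip goes down only with the follower nearly all the way back, and must not be driven on past the hard stop.
- follower (a joint): Travel of the blue follower in m towards +x: 0 at rest, 0.017 with the strip seated, 0.021 at its hard stop. Spring 250 N/m, preloaded: 3 N at rest, 7 N seated, 8 N at the stop. Its block is 36 mm high over the floor; an 8 mm wide tab (y = -8 to 0), flush with its face, reaches 54 mm over the floor, so the strip can push it while held above the nose stop.
- rail (a joint): Opening of the steel cover rail in m along the stapler's x: 0 shut against a hard stop, 0.155 fully open, starts 0.13 to 0.15. Friction 3 N, stays where left. It reaches from x = -70 to +30 mm plus the opening; its flange lies 40 to 42.5 mm over the channel floor at y = 2.5 to 18 mm (over half of the strip, 2 mm clear of it), its web outside the +y wall.
- rail_grip (a point): Centre of the top of the rail's black tab: an upright block 10 mm along the stapler's x, 16 mm across (y = 2 to 18), standing 45 mm above the rail's top (this point 198 mm above the bench, 34 mm higher than the follower's tab, which it passes). Moves with the rail; it stands at x = -40 mm + opening in the stapler's frame.
- wide_strip: Wide brass staple strip, 110 x 26 x 46 mm: does not fit this stapler; leave it. Origin: centre of its underside.
- hammer: Hammer lying on the bench, leave alone.
- wine: Small amber bottle, 220 mm tall, 70 mm wide, standing, leave alone.
- tin: Metal tin, 72 mm wide, 80 mm tall, leave alone.
- tape: Orange ring of tape, 100 mm wide, 40 mm tall, leave alone.
- slat: Loose crate slat, 160 x 60 x 14 mm, leave alone.
- jar: Glass jar with a steel cap, 70 mm wide, 90 mm tall, leave alone.
Things that resemble listed ones, but are neither listed nor needed, are in the scene too. What is meant by the strip is not green or red, and is the smaller of those in its own colour.

How it is judged (in metres and radians):
On the way:
1. the silver strip lies home in the channel between nose stop and follower, released, the rail still open (value of joint follower between 0.0135 and 0.0195 m and z of strip in the frame of stapler between 0.107 and 0.1125 m and y of strip in the frame of stapler between -0.003 and 0.003 m and x of strip in the frame of stapler between -0.029 and -0.001 m and angle between the x axis of strip and the x axis of stapler, either way round below 0.06 rad and angle between strip's own z axis and vertical below 0.06 rad and contact force between the fingers and strip below 0.2 N and value of joint rail above 0.1 m), for 0.2 s.
At the end, for the whole second after the job is handed in: The strip lies released and at rest on the channel floor (within 2.5 mm in height, 3 mm sideways, 0.06 rad), held between nose stop and follower with the follower pushed back 13.5 to 19.5 mm, and the rail is shut to within 2.5 mm (value of joint follower between 0.0135 and 0.0195 m and z of strip in the frame of stapler between 0.107 and 0.1125 m and y of strip in the frame of stapler between -0.003 and 0.003 m and x of strip in the frame of stapler between -0.029 and -0.001 m and angle between the x axis of strip and the x axis of stapler, either way round below 0.06 rad and angle between strip's own z axis and vertical below 0.06 rad and value of joint rail below 0.0025 m and linear speed of strip below 0.01 m/s and contact force between the fingers and strip below 0.2 N); the robot touches nothing.
It fails at once if the strip is pressed against the stapler with more than 40 N (contact force between strip and stapler above 40 N).
It fails at once if the robot presses on the stapler with more than 40 N (contact force between the arm and stapler above 40 N).
It fails at once if the fingers press on the stapler with more than 40 N (contact force between the fingers and stapler above 40 N).
It fails at once if one of the other things on the bench is moved more than 30 mm (distance of any of wide_strip, hammer, wine, tin, tape, slat, jar from where it was at the start of the episode above 0.03 m).
It also fails if it takes over 64 s, if anything falls off the work surface, if the arm or the gripper's body presses on something with over 40 N, if the wrist force passes 120 N, or if a joint passes its speed limit or range.

### The arm

A 6-joint arm with a two-finger parallel gripper is mounted at the origin on the work surface. World frame = base frame: x ahead of the robot, y to its left, z up, the work surface at z = 0. Lengths are in mm, angles in rad, forces in N, time in s.
With the tool pointing down it reaches from about 325 to 875 mm from the base axis. Payload 4.4 kg.
Tool frame: the origin (TCP) lies between the finger pads; the fingertips stand ctrl.tip_reach ahead of it and the grasp point (between the pads) lies 8 mm behind it (ctrl.tip_reach is the distance from the TCP to the fingertips, in mm); z points along the fingers, y is the line along which they close (so a half turn about z gives the same grasp; the last joint's range is limited). The gripper opens to 85 mm and grips with 20 to 120 N. Pads are 22 mm wide; open, the fingers measure 114 mm over their backs; the gripper's body (76 mm by 85 mm) begins 54 mm behind the grasp point. The pads swing forward as they close: fully open they stand 13 mm farther back than shut.
Start: joints at [0.961, 0.207, 1.542, -0, 1.393, -0.15], TCP at [255.177, 515.279, 242.282] pointing down, gripper open.
Joint ranges: [-2.73, 2.73], [-0.86, 2.22], [0.23, 2.46], [-1.11, 4.25], [0.08, 2.63], [-2.82, 2.82]. Speed limits (rad/s): [2.79, 2.79, 3.14, 3.14, 3.14, 3.14].

### API

Orientations are given as a unit quaternion [x, y, z, w].
In Python, from station import ctrl, eyes gives the robot as it stands. Calls block until the motion is done:
- ctrl.move_to(position, orientation): joint-space move of the TCP to a pose.
- ctrl.line_to(position, ori=None, rate=150, guard=None): straight line of the TCP; ori=None keeps the orientation; rate is the mean speed in mm/s. With guard (N) it stops when the force on the tool has changed by that much, and returns True; else False.
- ctrl.movej(angles): joint-space move.
- ctrl.gripper_to(opening, newtons=None): finger opening in mm; newtons is the grip in N (None keeps the last); returns when the fingers have stopped.
- ctrl.hold(seconds).
- ctrl.ik(position, orientation): joint angles nearest the present ones, or None.
- ctrl.observe(): the state.
- eyes.get_image(name): name is "scene" or "side" or "wrist"; returns a dict with "color" (384x512x3 uint8, blue, green, red), "fx", "fy", "cx", "cy" (pixels), "extrinsics" (4x4, takes a point from camera to world coordinates); the wrist camera has in their place "tool_from_camera" (4x4, takes a point from camera to tool coordinates, whose origin is the TCP and whose axes are the flange's). Camera axes: x right, y down, z forward; pixel columns grow to the right and rows downward; lengths in mm; the calibration is good to about 2 mm. A picture is of the moment at which its call begins: read the wrist's pose just before it. There is no depth.
A pose or a line that the arm cannot do raises ctrl.MotionError and nothing moves.
- ctrl.close_job(): hands the job in; it is judged then, once.
The state is a dict: "clock": time; "q": joint angles; "dq": joint speeds; "tau": joint torques, N m; "tool_pos": TCP position; "ee_rot": TCP orientation; "ft_force": force on the tool from outside, world axes, zero at the start; "moment": the same for the moment, N m; "gripper_width": finger opening in mm; "finger_force": force on a finger pad.
Only numpy, scipy, OpenCV 4.12 (cv2) and the standard library are available. Lean on these libraries where they do the work, as an engineer would, in place of code of your own. Each camera call takes 0.05 s, during which the arm holds its last target. There are 200 camera calls.

## Working session

There is one attempt and no reset: what is moved stays moved. The work goes in short steps, each a Python script; the robot and the scene stay as the last script left them, time stands still between calls to the robot, and variables do not carry over. Pictures are saved under pics/ and viewed, at most 12 in all, crops included, and the job is handed in when it is done.

```bash
ls; mkdir -p pics; python3 - <<'E'
from station import ctrl, eyes
import cv2, numpy as np
o=ctrl.observe(); print(o['clock'],o['tool_pos'],o['ee_rot'],ctrl.tip_reach,o['gripper_width'])
ims=[]
for n in ['scene','side','wrist']:
    d=eyes.get_image(n); cv2.imwrite(f'pics/{n}0.png',d['color'])
    print(n,d['fx'],d['fy'],d['cx'],d['cy']); print(np.round(d.get('extrinsics',d.get('tool_from_camera')),4).tolist())
E
python3 -c "
import cv2
for n in ['scene','side']:
    cv2.imwrite(f'pics/{n}0b.png',cv2.resize(cv2.imread(f'pics/{n}0.png'),(800,600),interpolation=cv2.INTER_CUBIC))"
```

```text
pics
0.0 [254.76109033 514.6854479  241.11999192] [ 2.27864744e-01  9.73692135e-01 -1.05375192e-03 -4.17916472e-04] 11.0 85.82915040180879
scene 405.57808736965677 405.57808736965677 261.378251070887 193.93361510413885
[[-0.4636, 0.6589, -0.5924, 1422.6381], [0.886, 0.3546, -0.2989, 388.945], [0.0131, -0.6634, -0.7482, 1266.6451], [0.0, 0.0, 0.0, 1.0]]
side 381.57608595955173 381.57608595955173 253.28909219149585 192.73034162185692
[[0.8554, -0.2389, 0.4596, -66.7136], [-0.5178, -0.4181, 0.7463, -1011.4437], [0.0139, -0.8764, -0.4814, 745.3917], [0.0, 0.0, 0.0, 1.0]]
wrist 266.0991953712246 266.0991953712246 254.151115537031 189.51975304930454
[[-0.0003, -0.9503, -0.3114, 79.8661], [1.0, -0.0005, 0.0005, 0.546], [-0.0006, -0.3114, 0.9503, -131.2653], [0.0, 0.0, 0.0, 1.0]]
```

View pics/scene0b.png

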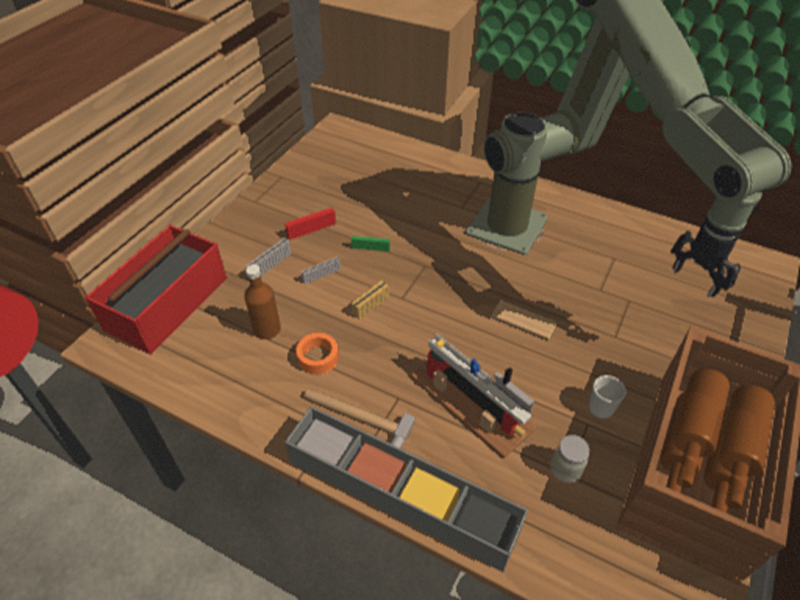

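View pics/side0b.png

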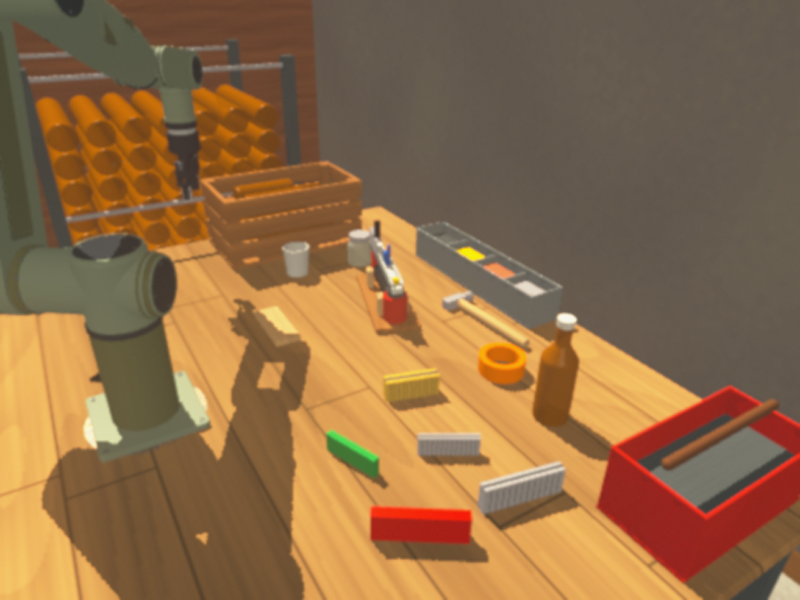

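Scene (800-px view): silver candidates are the small one at (320,270) and a big one at (270,256). Also present are brass (370,298), green (370,243) and red (310,222). The small silver one is the strip, and it appears in side at (448,445). The stapler runs from its yellow nose (437,343) past the blue follower (476,367) to the black tab (508,376), with the back end at (530,410).

```bash
cat > h.py <<'E'
import numpy as np, cv2
from scipy.spatial.transform import Rotation as R
from station import ctrl, eyes
def shot(name):
    o=ctrl.observe(); d=eyes.get_image(name)
    if name=='wrist':
        T=np.eye(4); T[:3,:3]=R.from_quat(o['ee_rot']).as_matrix(); T[:3,3]=o['tool_pos']
        d['extrinsics']=T@d['tool_from_camera']
    return d
def ray(d,u,v):
    E=d['extrinsics']; r=E[:3,:3]@np.array([(u-d['cx'])/d['fx'],(v-d['cy'])/d['fy'],1.]); return E[:3,3],r
def plane(d,u,v,z):
    p,r=ray(d,u,v); return p+r*(z-p[2])/r[2]
def proj(d,P):
    E=d['extrinsics']; c=E[:3,:3].T@(np.asarray(P)-E[:3,3]); return np.array([d['fx']*c[0]/c[2]+d['cx'],d['fy']*c[1]/c[2]+d['cy']])
def cross(rs):
    A=0;b=0
    for p,r in rs:
        r=r/np.linalg.norm(r); M=np.eye(3)-np.outer(r,r); A=A+M; b=b+M@p
    return np.linalg.solve(A,b)
def down(yaw):  # tool z down, tool y (closing line) along world direction yaw
    y=np.array([np.cos(yaw),np.sin(yaw),0]); z=np.array([0,0,-1.]); return R.from_matrix(np.c_[np.cross(y,z),y,z]).as_quat()
def best(pos,yaw):  # of the two half turns the one with less motion
    q=ctrl.observe()['q']; c=[]
    for k in (0,np.pi):
        s=ctrl.ik(pos,down(yaw+k))
        if s is not None: c.append((np.abs(np.array(s)-q).max(),yaw+k,np.round(s,2)))
    return sorted(c,key=lambda t:t[0])
E
python3 - <<'E'
from h import *
S=shot('scene');D=shot('side');k=1.5625
g=lambda d,u,v,z:np.round(plane(d,u/k,v/k,z)).tolist()
print('strip',g(S,320,270,19),g(D,448,445,19))
print('nose',g(S,437,343,124),g(D,396,281,124))
print('foll',g(S,476,362,164),g(D,387,250,164))
print('tab',g(S,508,371,198),g(D,377,222,198))
print('bottle',g(S,262,330,0),'big',g(S,270,256,20),'brass',g(S,370,298,20),'tape',g(S,317,353,20),'slat',g(S,525,320,10),'jar',g(S,570,460,40),'tin',g(S,606,395,40))
E
```

```text
strip [442.0, -380.0, 19.0] [434.0, -381.0, 19.0]
nose [595.0, 46.0, 124.0] [577.0, 34.0, 124.0]
foll [631.0, 155.0, 164.0] [602.0, 118.0, 164.0]
tab [645.0, 230.0, 198.0] [629.0, 214.0, 198.0]
bottle [680.0, -405.0, 0.0] big [463.0, -533.0, 20.0] brass [468.0, -207.0, 20.0] tape [687.0, -231.0, 20.0] slat [336.0, 181.0, 10.0] jar [684.0, 409.0, 40.0] tin [487.0, 431.0, 40.0]
```

```bash
python3 - <<'E'
from h import *
b=best([615,130,370],1.30+np.pi/2); print(b)
ctrl.move_to([615,130,370],down(b[0][1]))
d=shot('wrist'); np.savez('w1.npz',**{k:d[k] for k in('fx','fy','cx','cy','extrinsics')}); cv2.imwrite('pics/w1.png',d['color']); cv2.imwrite('pics/w1b.png',cv2.resize(d['color'],(800,600),interpolation=cv2.INTER_CUBIC))
print(ctrl.observe()['clock'])
b=best([440,-380,250],1.35); print(b)
p=[440,-380,250]
ctrl.move_to(p,down(b[0][1]))
d=shot('wrist'); np.savez('w2.npz',**{k:d[k] for k in('fx','fy','cx','cy','extrinsics')}); cv2.imwrite('pics/w2.png',d['color']); cv2.imwrite('pics/w2b.png',cv2.resize(d['color'],(800,600),interpolation=cv2.INTER_CUBIC))
print(ctrl.observe()['clock'])
E
```

```text
[(np.float64(0.8897648807400308), 6.0123889803846895, array([ 0.07,  0.26,  1.22, -0.  ,  1.66,  0.34])), (np.float64(2.649550538001505), 2.8707963267948964, array([ 0.07,  0.26,  1.22, -0.  ,  1.66, -2.8 ]))]
2.2583
[(np.float64(0.9338215286113252), 4.491592653589793, array([-0.86,  0.21,  1.52, -0.  ,  1.41,  0.93])), (np.float64(2.5526641459988415), 1.35, array([-0.86,  0.21,  1.52, -0.  ,  1.41, -2.21]))]
4.3
```

View pics/w1b.png

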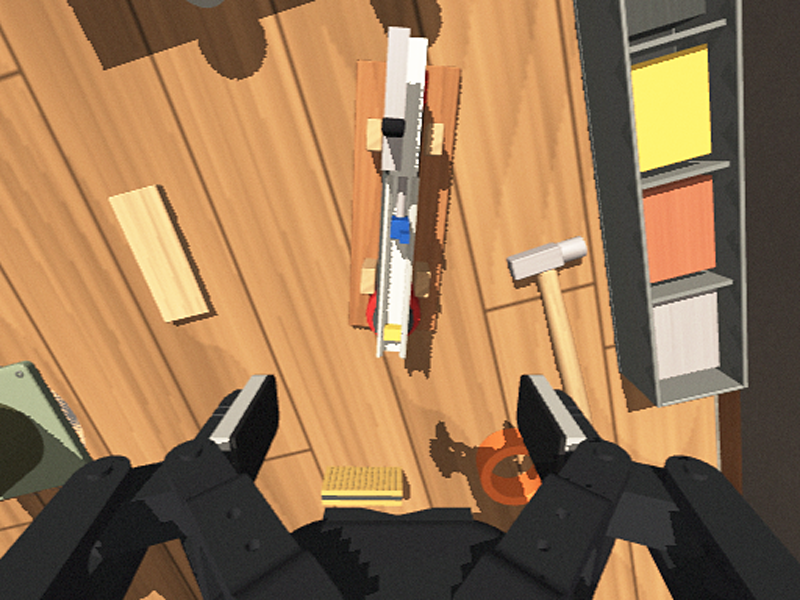

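View pics/w2b.png

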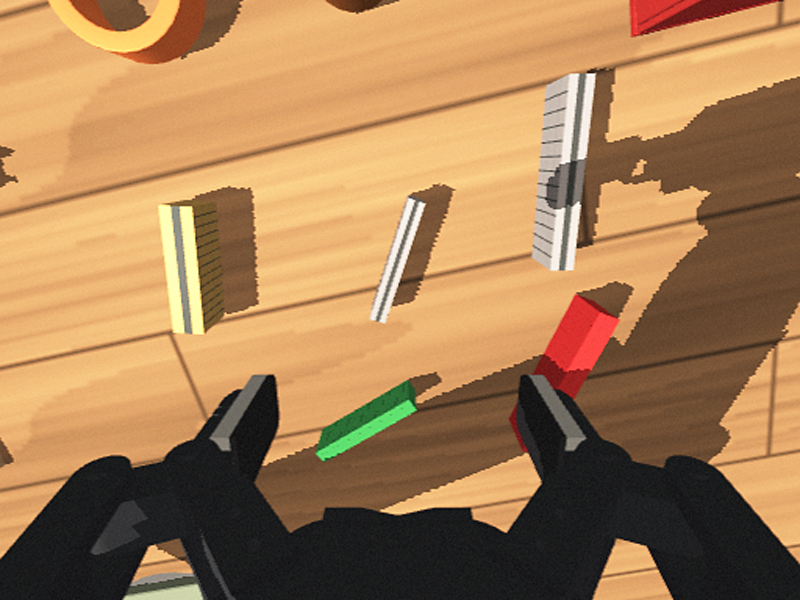

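w1: the stapler's channel runs up the image, with yellow stop (393,332), blue follower (400,230) and black tab (393,128). w2: the slim silver strip's top runs from (382,321) to (416,199). The larger silver one is at (562,170), and the brass one at (183,268) has the same length as mine, as described. I'll measure both and grasp.

```bash
python3 - <<'E'
from h import *
k=1.5625
d2=dict(np.load('w2.npz')); im=cv2.imread('pics/w2.png')
hsv=cv2.cvtColor(im,cv2.COLOR_BGR2HSV)
m=((hsv[...,1]<60)&(hsv[...,2]>90)).astype(np.uint8); w=np.zeros_like(m); w[120:212,232:278]=1; m&=w
c=max(cv2.findContours(cv2.morphologyEx(m,cv2.MORPH_CLOSE,np.ones((3,3))),0,2)[0],key=cv2.contourArea)
P=np.array([plane(d2,u,v,38)[:2] for u,v in c[:,0]],np.float32); r=cv2.minAreaRect(P); B=cv2.boxPoints(r)
print(r); e=[B[1]-B[0],B[2]-B[1]]; e=max(e,key=np.linalg.norm); ys=np.arctan2(e[1],e[0]); print('strip',r[0],ys)
d1=dict(np.load('w1.npz')); im=cv2.imread('pics/w1.png'); hsv=cv2.cvtColor(im,cv2.COLOR_BGR2HSV)
W=np.zeros(im.shape[:2],bool); W[20:235,225:300]=1
ye=(abs(hsv[...,0].astype(int)-28)<5)&(hsv[...,1]>150)&(hsv[...,2]>150)&W
bl=(abs(hsv[...,0].astype(int)-110)<15)&(hsv[...,1]>120)&W
bk=(hsv[...,2]<50)&W; bk[:70]=0; bk[95:]=0
for n,mm,z in(('yellow',ye,124),('blue',bl,160),('black',bk,190)):
    v,u=np.nonzero(mm); print(n,len(u),u.min(),u.max(),v.min(),v.max(),np.round(plane(d1,u.mean(),v.mean(),z),1))
# wall outlines, pixels read from picture, z=125
for n,a in(('nose L',(378,356)),('nose R',(406,357)),('R mid',(413,240)),('L mid',(386,180))): print(n,np.round(plane(d1,a[0]/k,a[1]/k,125),1))
print(ctrl.observe()['clock'])
y2=ys+np.pi/2; x,y=map(float,r[0])
b=best([x,y,60],y2); print(b)
q=down(b[0][1])
ctrl.move_to([x,y,80],q)
d=shot('wrist'); cv2.imwrite('pics/w3.png',d['color']); print([np.round(proj(d,(B[i][0],B[i][1],38)),0).tolist() for i in range(4)],ctrl.tip_reach)
np.save('g.npy',[x,y,b[0][1]])
E
```

```text
((439.6132507324219, -376.80303955078125), (15.583202362060547, 111.48677825927734), 59.70720291137695)
strip (439.6132507324219, -376.80303955078125) -0.5287092
yellow 23 246 256 208 217 [588.9  60.1 124. ]
blue 187 245 261 84 155 [624.  158.4 160. ]
black 169 244 270 73 93 [640.7 229.8 190. ]
nose L [568.   34.7 125. ]
nose R [594.7  26.2 125. ]
R mid [631.4 138.3 125. ]
L mid [622.1 195.5 125. ]
4.3
[(np.float64(0.366306481600259), np.float32(4.18368), array([-0.86,  0.43,  1.67, -0.  ,  1.04,  1.24])), (np.float64(2.8305108934274945), np.float32(1.0420872), array([-0.86,  0.43,  1.67, -0.  ,  1.04, -1.9 ]))]
[[265.0, 287.0], [267.0, 144.0], [243.0, 144.0], [245.0, 287.0]] 11.0
```

View pics/w3.png

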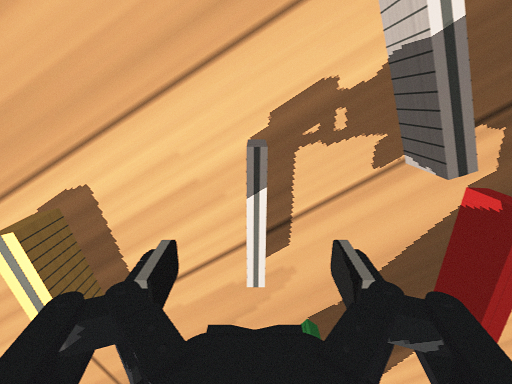

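w3: the strip runs upright from (257,141) to (256,287), midway between the fingers and matching the prediction. I'll straddle it, feel the bench with the fingertips to get the true tip reach, rise and grip.

```bash
python3 - <<'E'
from h import *
x,y,a=np.load('g.npy'); P=lambda z:[x,y,z]
ctrl.gripper_to(24,60)
ctrl.line_to(P(25),rate=120)
t=ctrl.line_to(P(4),rate=20,guard=4); o=ctrl.observe(); zt=o['tool_pos'][2]; print('touch',t,zt,o['ft_force'],ctrl.tip_reach)
z=zt+17.5
ctrl.line_to(P(z),rate=60); ctrl.gripper_to(5,100)
o=ctrl.observe(); print(o['gripper_width'],o['finger_force'],o['tool_pos'],o['clock'])
ctrl.line_to(P(z+70),rate=150)
o=ctrl.observe(); print(o['gripper_width'],o['finger_force'],o['ft_force'],o['clock']); np.save('tz.npy',[zt,z])
E
```

```text
touch True 11.059813950653504 [0.00843824 0.87022793 3.45208062] 11.0
11.897322678521798 98.60870003700256 [ 439.64359656 -376.91130505   28.77110704] 7.7083
11.64165288574058 98.09764266014099 [-0.17579512  0.22099138 -1.0149338 ] 8.325
```

```bash
python3 - <<'E'
from h import *
x,y,a=np.load('g.npy')
ctrl.line_to([x,y,190],rate=250)
p=[569,-7,235]; b=best(p,1.25+np.pi/2); print(b[0])
ctrl.move_to(p,down(b[0][1])); ctrl.hold(.2)
d=shot('wrist'); np.savez('w4.npz',**{k:d[k] for k in('fx','fy','cx','cy','extrinsics')}); cv2.imwrite('pics/w4.png',d['color'])
cv2.imwrite('pics/w4b.png',cv2.resize(d['color'][:,130:386],(800,600*2),interpolation=cv2.INTER_CUBIC)[:600])
o=ctrl.observe(); print(o['tool_pos'],o['clock'],o['ft_force'],o['gripper_width'])
E
```

```text
(np.float64(1.0850515253840223), 5.96238898038469, array([-0.16,  0.2 ,  1.56, -0.  ,  1.38,  0.16]))
[568.96632982  -7.92668363 234.84329907] 10.5583 [ 0.43563072  0.49691229 -0.19946733] 11.663700389234023
```

View pics/w4b.png

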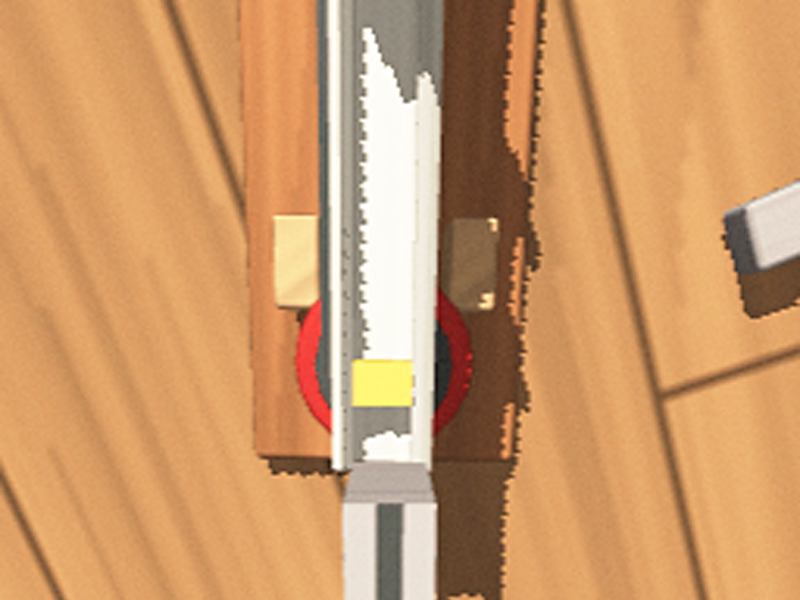

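w4 (crop ×3.125, offset u+130): channel walls' outer edges run from (333,468)/(430,468) at the nose to about (325,0)/(442,0). The yellow stop top spans (353..412, 360..405). The strip end is at (390,480), nearly in line.

```bash
python3 - <<'E'
from h import *
d=dict(np.load('w4.npz')); f=3.125
g=lambda u,v,z:plane(d,130+u/f-.5+.16,v/f-.34,z)[:2]
L0,L1,R0,R1=g(333,468,125),g(325,2,125),g(430,468,125),g(442,2,125)
for a,b in((L0,L1),(R0,R1)): e=b-a; print('yaw',np.arctan2(e[1],e[0]),np.linalg.norm(e))
print('width',np.linalg.norm(R0-L0))
yi,yo=(g(353,360,124)+g(412,360,124))/2,(g(353,405,124)+g(412,405,124))/2
print('stop',yi,yo,np.linalg.norm(yi-yo)); e=yi-(L0+R0)/2; print('nose mid',(L0+R0)/2,(L1+R1)/2)
n=(L0+R0)/2; far=(L1+R1)/2; yaw=np.arctan2(*(far-n)[::-1]); ex=np.array([np.cos(yaw),np.sin(yaw)]); ey=np.array([-ex[1],ex[0]])
O=n+100*ex; print('yaw',yaw,'origin',O,'stop inner x',(yi-O)@ex,'y',(yi-O)@ey)
# floor seams / held strip centreline
print('walls inner at stop row: ',[(g(u,385,125)-O)@ey for u in(345,353,412,418,432)])
# held strip end, upper edges, in tool
s=plane(d,130+389.5/f,500/f,235+9)[:2]; print('strip end top rel',(s-O)@ex,(s-O)@ey,'tcp',(np.array(ctrl.observe()['tool_pos'][:2])-O)@ex,(np.array(ctrl.observe()['tool_pos'][:2])-O)@ey)
E
```

```text
yaw 1.2439744126050511 115.60070511991634
yaw 1.2374835105346405 115.597685913558
width 28.192341934665095
stop [589.56957669  59.02489537] [585.61673679  47.30960619] 12.364179876736763
nose mid [579.64403564  30.49275376] [617.11031418 139.85138956]
yaw 1.2407290039521508 origin [612.05470743 125.09480635] stop inner x -69.79107385263062 y -0.14230678506476102
walls inner at stop row:  [np.float64(10.387847328740826), np.float64(8.132908565938727), np.float64(-8.496474139298066), np.float64(-10.187519801329783), np.float64(-14.133237013789257)]
strip end top rel -84.86845144812992 -2.382856481470958 tcp -139.80629255309174 -2.3506688813141348
```

```bash
cat >> h.py <<'E'
O=np.array([612.05,125.09]); YAW=1.2407; EX=np.array([np.cos(YAW),np.sin(YAW)]); EY=np.array([-EX[1],EX[0]])
QP=down(YAW-np.pi/2+2*np.pi)
QP=down(YAW+np.pi/2+np.pi)
def W(x,y,z): return [*(O+x*EX+y*EY),z]
def S():
    o=ctrl.observe(); v=np.array(o['tool_pos'][:2])-O; f=o['ft_force']
    return dict(x=round(v@EX,2),y=round(v@EY,2),z=round(o['tool_pos'][2],2),F=[round(float(f[:2]@EX),2),round(float(f[:2]@EY),2),round(float(f[2]),2)],t=o['clock'],w=round(o['gripper_width'],2))
E
python3 - <<'E'
from h import *
ctrl.line_to(W(-44,0,225),QP,rate=150)
ctrl.line_to(W(-44,0,160),rate=120,guard=10); ctrl.hold(.2); print(S())
print(ctrl.line_to(W(0,0,160),rate=25,guard=2.2),S())
print(ctrl.line_to(W(5,0,160),rate=15,guard=8),S())
d=shot('wrist'); cv2.imwrite('pics/w5.png',d['color'])
E
```

```text
{'x': np.float64(-43.72), 'y': np.float64(-0.88), 'z': np.float64(161.39), 'F': [-0.33, -0.32, -1.33], 't': 12.2333, 'w': 11.59}
True {'x': np.float64(-31.44), 'y': np.float64(0.31), 'z': np.float64(159.27), 'F': [-2.8, -0.59, 1.36], 't': 13.025, 'w': 11.49}
True {'x': np.float64(-12.5), 'y': np.float64(0.91), 'z': np.float64(158.05), 'F': [-7.81, -0.39, 3.94], 't': 14.525, 'w': 11.47}
```

View pics/w5.png

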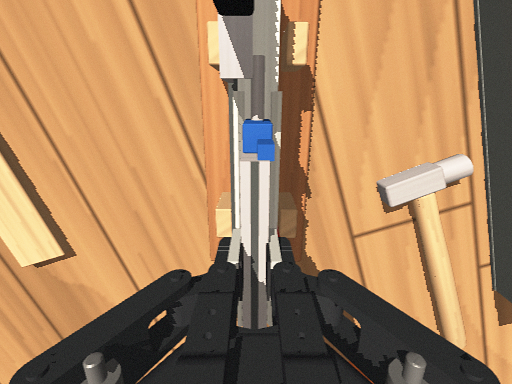

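w5: the held strip's top edges (244–272) meet the blue follower at (257,157), which is pushed back, and the strip is in line with the channel. I'll check whether the hard stop has been reached.

```bash
python3 - <<'E'
from h import *
ctrl.hold(.2); print(S(), ctrl.observe()['ee_rot'],QP)
z=ctrl.observe()['tool_pos'][2]
print(ctrl.line_to(W(-9,0,160),rate=8,guard=5),S())
ctrl.hold(.2); print(S())
E
```

```text
{'x': np.float64(-13.15), 'y': np.float64(0.91), 'z': np.float64(158.03), 'F': [-7.07, 0.55, 2.17], 't': 14.775, 'w': 11.81} [ 0.81377791  0.58112914 -0.007267    0.00127379] [0.81367504 0.58131998 0.         0.        ]
True {'x': np.float64(-13.68), 'y': np.float64(0.97), 'z': np.float64(158.16), 'F': [-7.35, 0.3, 4.18], 't': 15.2333, 'w': 11.91}
{'x': np.float64(-14.25), 'y': np.float64(0.98), 'z': np.float64(158.21), 'F': [-6.08, -0.48, 3.32], 't': 15.4333, 'w': 11.95}
```

```bash
cat >> h.py <<'E'
C=np.zeros(3)
def at(x,y,z,rate=20,guard=None,n=2):
    global C
    for i in range(n):
        r=ctrl.line_to(W(*(np.array([x,y,z])+C)),QP,rate=rate,guard=guard)
        s=S(); 
        if r: return r
        C=np.clip(C+np.array([x-s['x'],y-s['y'],z-s['z']]),-5,5)
    return False
E
python3 - <<'E'
import h; from h import *
print(at(-14,0,159,n=2),S(),h.C)
print(at(-13,0,159,rate=10,n=1),S(),h.C)
ctrl.hold(.15);print(S())
for x in(-12,-11,-10):
    r=at(x,0,159,rate=10,guard=12,n=1); print(r,S(),h.C)
    if r or S()['F'][0]<-11: break
E
```

```text
False {'x': np.float64(-14.06), 'y': np.float64(0.64), 'z': np.float64(158.37), 'F': [-7.4, 0.81, -1.32], 't': 15.95, 'w': 11.89} [ 1.49 -1.48  1.35]
False {'x': np.float64(-13.22), 'y': np.float64(0.51), 'z': np.float64(158.49), 'F': [-7.84, 0.73, -2.55], 't': 16.2417, 'w': 11.92} [ 1.71 -1.99  1.86]
{'x': np.float64(-13.23), 'y': np.float64(0.52), 'z': np.float64(158.51), 'F': [-7.6, 1.19, -2.72], 't': 16.3917, 'w': 12.23}
False {'x': np.float64(-12.17), 'y': np.float64(0.44), 'z': np.float64(158.6), 'F': [-7.39, 2.29, -2.92], 't': 16.6833, 'w': 11.92} [ 1.88 -2.43  2.26]
False {'x': np.float64(-11.18), 'y': np.float64(0.4), 'z': np.float64(158.63), 'F': [-7.98, 2.14, -4.17], 't': 16.9667, 'w': 11.66} [ 2.06 -2.83  2.63]
False {'x': np.float64(-10.42), 'y': np.float64(0.29), 'z': np.float64(158.72), 'F': [-8.9, 2.65, -3.93], 't': 17.25, 'w': 11.66} [ 2.48 -3.12  2.91]
```

```bash
python3 - <<'E'
import h; from h import *
h.C=np.array([2.,-2,2])
at(-12.6,0,158.5,rate=10,n=2); ctrl.hold(.1); print(S(),h.C)
h.C[1]=np.clip(h.C[1],-2.5,2.5)
for z in(152,147,143,140.5):
    r=at(-12.6,0,z,rate=20,guard=12,n=1); h.C[1]=np.clip(h.C[1],-2.5,2.5); print(r,S(),h.C)
    if r: break
E
```

```text
{'x': np.float64(-12.53), 'y': np.float64(0.31), 'z': np.float64(158.43), 'F': [-7.97, 1.91, -2.32], 't': 18.05, 'w': 12.0} [ 1.8  -2.68  2.03]
False {'x': np.float64(-12.05), 'y': np.float64(-1.66), 'z': np.float64(153.97), 'F': [-8.19, 0.56, 2.41], 't': 18.525, 'w': 11.48} [ 1.25 -0.84  0.06]
False {'x': np.float64(-12.44), 'y': np.float64(-1.22), 'z': np.float64(147.7), 'F': [-7.07, -0.46, 3.31], 't': 19.0333, 'w': 11.98} [ 1.09  0.38 -0.64]
False {'x': np.float64(-12.57), 'y': np.float64(-0.23), 'z': np.float64(143.06), 'F': [-7.57, -1.51, 2.42], 't': 19.425, 'w': 12.34} [ 1.06  0.61 -0.7 ]
False {'x': np.float64(-12.59), 'y': np.float64(-0.01), 'z': np.float64(140.53), 'F': [-7.97, -2.0, 1.68], 't': 19.7, 'w': 11.85} [ 1.05  0.62 -0.73]
```

The strip is inside the channel with no jam, so I'll finish the descent, ease off the follower, and release.

```bash
python3 - <<'E'
import h; from h import *
h.C=np.array([1.05,.62,-.73])
for z in(139,138,137,136):
    r=at(-12.6,0,z,rate=10,guard=8,n=1); s=S(); print(r,s)
    h.C[1]=.6
    if r or s['F'][2]>8: break
# let the follower push the strip to the nose stop
r=ctrl.line_to(W(-14.6+h.C[0],.6,s['z']+h.C[2]),QP,rate=10,guard=10); ctrl.hold(.1); print(r,S())
ctrl.gripper_to(32,40); ctrl.hold(.3); print(S())
d=shot('wrist'); cv2.imwrite('pics/w6.png',d['color'])
E
```

```text
False {'x': np.float64(-12.5), 'y': np.float64(-0.0), 'z': np.float64(139.19), 'F': [-7.18, -0.12, 3.61], 't': 20.0, 'w': 11.85}
False {'x': np.float64(-12.38), 'y': np.float64(-0.09), 'z': np.float64(138.77), 'F': [-8.57, 0.76, 6.3], 't': 20.2667, 'w': 11.75}
True {'x': np.float64(-14.09), 'y': np.float64(-0.18), 'z': np.float64(138.79), 'F': [-6.88, 0.22, 4.73], 't': 20.475, 'w': 11.71}
False {'x': np.float64(-14.22), 'y': np.float64(-0.15), 'z': np.float64(138.8), 'F': [-6.58, 0.72, 5.55], 't': 20.825, 'w': 11.93}
{'x': np.float64(-13.73), 'y': np.float64(0.7), 'z': np.float64(136.96), 'F': [0.43, 0.15, -0.39], 't': 21.4583, 'w': 32.15}
```

View pics/w6.png

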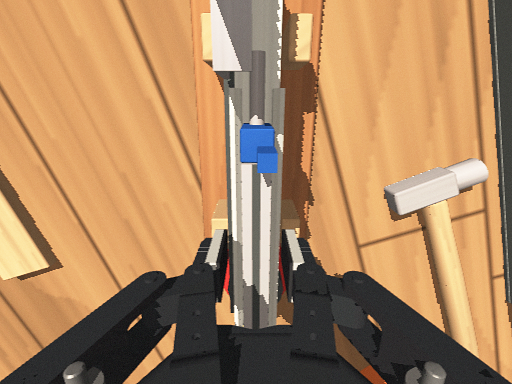

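w6: fingers open on both sides of the strip (strip at 240–275). It sits between the walls with its end against the follower at (257,168). Now retreat straight up, go behind the rail tab, and push it shut with closed fingers.

```bash
python3 - <<'E'
import h; from h import *
ctrl.line_to(W(-13.7,.4,232),QP,rate=120,guard=15); ctrl.hold(.3); print(S())
ctrl.line_to(W(60,5,260),QP,rate=200)
d=shot('wrist'); cv2.imwrite('pics/w7.png',d['color'])
hs=cv2.cvtColor(d['color'],cv2.COLOR_BGR2HSV); np.savez('w7.npz',**{k:d[k] for k in('fx','fy','cx','cy','extrinsics')})
for o in(130,140,150): print(o,[np.round(proj(d,W(-40+o+dx,10+dy,198))).tolist() for dx in(-5,5) for dy in(-8,8)])
print(S())
E
```

```text
{'x': np.float64(-13.83), 'y': np.float64(0.71), 'z': np.float64(231.18), 'F': [-0.06, -0.3, -0.76], 't': 22.75, 'w': 32.17}
130 [[258.0, 180.0], [237.0, 180.0], [258.0, 167.0], [237.0, 167.0]]
140 [[258.0, 167.0], [237.0, 167.0], [258.0, 153.0], [236.0, 153.0]]
150 [[258.0, 153.0], [236.0, 153.0], [258.0, 139.0], [236.0, 139.0]]
{'x': np.float64(59.04), 'y': np.float64(5.32), 'z': np.float64(259.08), 'F': [-0.06, -0.26, 0.28], 't': 23.3417, 'w': 31.98}
```

View pics/w7.png

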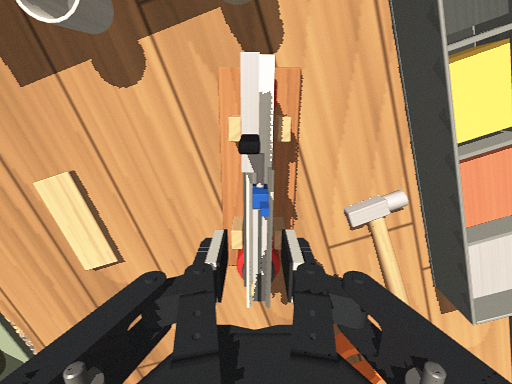

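w7: the rail's black tab is at (249,143), so the opening is about 145 mm. The strip lies in the channel in front of the blue follower (260,195).

```bash
python3 - <<'E'
import h; from h import *
ctrl.line_to(W(138,8,255),QP,rate=200); ctrl.gripper_to(0,40)
print(ctrl.line_to(W(138,8,183),QP,rate=120,guard=10)); ctrl.hold(.1); print(S())
r=ctrl.line_to(W(60,8,183),QP,rate=70,guard=15); print(r,S())
r=r or ctrl.line_to(W(-5,8,183),QP,rate=70,guard=12); print(r,S())
r=r or ctrl.line_to(W(-35,8,183),QP,rate=20,guard=9); print(r,S())
d=shot('wrist'); cv2.imwrite('pics/w8.png',d['color'])
E
```

```text
False
{'x': np.float64(138.59), 'y': np.float64(7.15), 'z': np.float64(184.74), 'F': [0.73, -0.55, 0.43], 't': 25.1417, 'w': -0.27}
False {'x': np.float64(59.37), 'y': np.float64(7.75), 'z': np.float64(182.58), 'F': [0.17, 0.81, 0.09], 't': 26.4083, 'w': -0.02}
False {'x': np.float64(-5.45), 'y': np.float64(7.74), 'z': np.float64(183.5), 'F': [-0.39, -0.16, -0.02], 't': 27.4833, 'w': 0.12}
True {'x': np.float64(-25.49), 'y': np.float64(8.23), 'z': np.float64(182.83), 'F': [0.25, -0.87, 0.48], 't': 28.5167, 'w': -0.16}
```

View pics/w8.png

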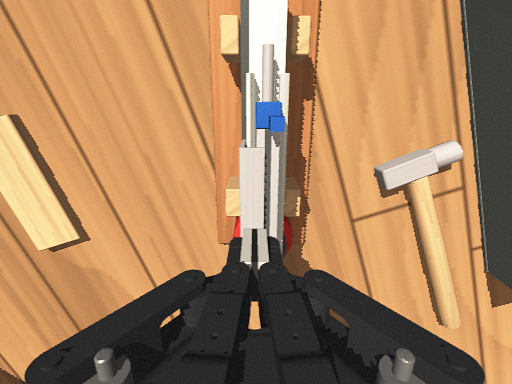

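w8: the rail flange now covers the strip, and its back end at (252,147) is just short of the follower. I'll press once more to confirm the hard stop, then retreat and check.

```bash
python3 - <<'E'
import h; from h import *
print(ctrl.line_to(W(-32,8,183),QP,rate=10,guard=12),S())
ctrl.line_to(W(-18,8,183),QP,rate=60); ctrl.line_to(W(-18,8,250),QP,rate=120)
ctrl.line_to(W(-70,4,300),QP,rate=200); ctrl.hold(.3)
d=shot('wrist'); f=3.125
im=d['color']; cv2.imwrite('pics/w9.png',cv2.resize(im[:192,130:386],(800,600),interpolation=cv2.INTER_CUBIC))
g=lambda p:np.round((proj(d,p)-[130,0])*f).tolist()
print('rail end shut',g(W(30,2.5,152.5)),g(W(30,18,152.5)),'rail nose',g(W(-70,2.5,152.5)),'foll face seated bottom/tab top',g(W(40.2,-4,146)),g(W(40.2,-4,164)),'strip top y',g(W(20,-7,148)),g(W(-60,-7,148)),'tab top',g(W(-40,10,198)),S())
E
```

```text
True {'x': np.float64(-25.44), 'y': np.float64(9.04), 'z': np.float64(181.89), 'F': [2.14, 0.42, 0.92], 't': 29.075, 'w': 0.21}
rail end shut [396.0, 256.0] [346.0, 256.0] rail nose [395.0, 565.0] foll face seated bottom/tab top [416.0, 222.0] [418.0, 215.0] strip top y [425.0, 290.0] [422.0, 534.0] tab top [369.0, 509.0] {'x': np.float64(-69.52), 'y': np.float64(4.48), 'z': np.float64(299.02), 'F': [0.15, -0.42, 0.55], 't': 30.9167, 'w': 0.34}
```

View pics/w9.png

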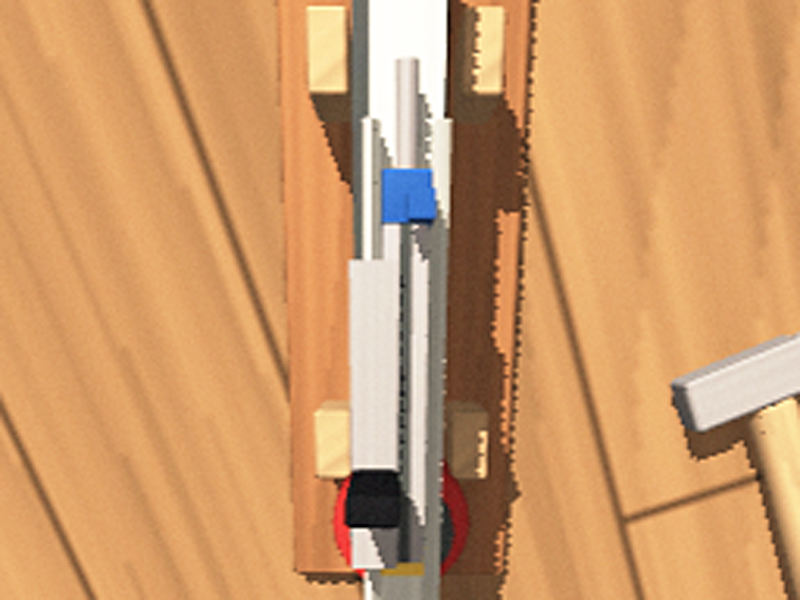

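w9: the rail end at row 260 (predicted shut: 256) and the tab at (371,512) (predicted: 509) both say fully shut. The follower face at row 222 equals the seated prediction, and the strip lies straight under the rail. Handing in.

```bash
python3 -c "
from station import ctrl
print(ctrl.close_job())"
```

```text
the job is handed in; nothing more can be done
None
```

I loaded the slim silver strip fully home between the nose stop and the follower, released it, slid the rail shut to its hard stop, and handed the job in about 31 s into the 64 s limit. The verdict was not reported back.

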